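# Seat the template plate in the routing jig and lock it

### The arm

A 6-joint arm with a two-finger parallel gripper is mounted at the origin on a cart in front of the work surface, level with it; the furniture and walls round the work are solid. World frame = base frame: x ahead of the robot, y to its left, z up, the work surface at z = 0. Lengths are in m, angles in degrees, forces in N, time in s.
With the tool pointing down it reaches from about 0.25 to 0.725 m from the base axis. Payload 9.7 kg.
Tool frame: the origin (TCP) lies between the finger pads; the fingertips stand 22 mm ahead of it and the grasp point (between the pads) lies 3 mm ahead of it; z points along the fingers, y is the line along which they close (so a half turn about z gives the same grasp; the last joint's range is limited). The gripper opens to 85 mm and grips with 20 to 120 N. Pads are 22 mm wide; open, the fingers measure 114 mm over their backs; the gripper's body (76 mm by 85 mm) begins 54 mm behind the grasp point. The pads swing forward as they close: fully open they stand 13 mm farther back than shut.
Start: joints at [71.448, 4.979, 10.078, 95.1, 0, 90], TCP at [0.175, 0.521, 0.253] pointing down, gripper open.
Joint ranges: [-179.16, 179.16], [-48.56, 103.87], [-65.8, 70.77], [-126.05, 130.52], [-82.76, 87.17], [-180, 180]. Speed limits (degrees/s): [127.2, 127.2, 147.25, 180, 180, 180].

### API

Orientations are given as [roll, pitch, yaw] about the fixed x, y, z axes, in that order (R = Rz(yaw) Ry(pitch) Rx(roll)).
In Python, from workcell import bot, viewer, finder gives the robot as it stands.
- The arm moves only by the tool move_arm, never from a script. Its arguments are lists of equal length, an entry for each row: "offset": the shift along the tool's x, y, z in cm, a list of three; "twist": the turn, a rotation vector about the tool's x, y, z in rad, a list of three; "grip": the opening, from 0 (shut) to 1 (fully open). In form: {"offset": [[x, y, z], ...], "twist": [[ax, ay, az], ...], "grip": [grip, ...]}. A call has 1 to 5 rows; each row shifts and turns the commanded pose from where the row before left it, along the tool's axes as they then stand; what a row does not reach is not made up. A row lasts 1/10 s, in which the tool goes at most 50 mm and 8.59 degrees, less where a joint would pass 70% of its speed; a pose out of reach is approached as far as the arm can. A call is refused whole if a number of a shift passes 5 or a number of a turn 0.15, either way. A call with a gripper value outside its range is refused whole. The fingers move at their own pace and stop on an object; "force" is the grip in N (left out, the last holds). Time passes only in rows, so rows that do not move let the fingers close. It gives the time, the measured TCP pose, the force, the opening and the grip force at its end, in the units of the state.
- bot.get_obs(): the state, without advancing time (a new reading comes with each control period).
- viewer.camera(name): name is "side" or "top"; returns a dict with "color" (384x512x3 uint8, red, green, blue), "depth" (384x512 float32, m along the optical axis (not along the pixel's ray), 0 where there is no reading), "vfov" (degrees; the focal length in pixels is half the picture's height over the tangent of half this angle, whatever the lens; pixels are square), "cx", "cy" (the principal point, pixels), "position" and "attitude" of the camera in the world. Camera axes: x right, y down, z forward; pixel columns grow to the right and rows downward; lengths in m; the calibration is good to about 2 mm. A picture is of the moment at which its call begins.
- bot.job_done(): hands the job in; it is judged then, once.
Trained networks look in a picture, given as the dict that the camera call returned (one of the last four; its "shot" number tells which), for a name from the list of things; names that differ only in an ending like _2 or _b are one class to them, and where a whole thing is asked for, a point or a joint stands for the part that bears it (a point fixed in the world has none). Each returns a list of dicts, best first, with "p" (0 to 1); they miss things now and then, are a little off and sometimes report something else, mostly with a low value. They report only what shows in the picture. A call takes as long as a camera call. They do not tell look-alikes from the thing itself.
- finder.boxes_of(picture, thing): "position" ([column, row] in pixels, amid what is visible of it).
- finder.pinpoint(picture, thing): "position" ([column, row] in pixels: a listed point, or the origin of a listed thing).
The state is a dict: "time": time; "q": joint angles; "qd": joint speeds; "joint_efforts": joint torques, N m; "ee_pos": TCP position; "tcp_rot": TCP orientation; "wrist_force": force on the tool from outside, world axes, zero at the start; "torque": the same for the moment, N m; "opening": finger opening in m; "grasp_force": force on a finger pad.
Only numpy, scipy, OpenCV 4.12 (cv2) and the standard library are available. Lean on these libraries where they do the work, as an engineer would, in place of code of your own. Each camera call takes 0.05 s, during which the arm holds its last target. There are 200 camera calls.

### The job

Slide the template plate by its knob along between the rails of the routing jig, without lifting it off the runway and without forcing it, until it drops into the recess, then press it down gently until it is fully home. Then swing the steel keeper all the way over the plate to its stop so it is locked in, and leave the things lying around the jig where they are.

Things in the scene. Friction and masses are not known exactly. Their poses are not given: they have to be found in the camera images.
- jig: Plywood base board of the routing jig, fixed on the saw table, 450 x 140 x 15 mm. Origin on its underside, on the centre line; x along it, the way the plate must slide; y across; z up. On it a wooden carriage, centred in y, is clamped: where along x differs each time and is not reported. Its runway's top is 28 mm above the origin; aluminium rails, 73 mm apart inside, 10 mm wide, stand 6 mm higher.
- recess_nearest (a point): Point on the centre line at runway height: the recess's centre lies here or up to 50 mm further in the jig's +x. The recess is at the runway's +x end: 103 mm long in x, as wide as the space between the rails, 8 mm deep; beyond it the surface (far land) goes on at runway height. A plate that is home lies flush with both.
- recess_farthest (a point): The last place where the recess's centre can be, 50 mm beyond the first. Two small spring balls in each side wall of the recess catch the plate's edges after 3 to 4 mm of drop (its nose may tip in a little earlier); 5 to 12 N of downward push takes it past them to the floor. If one side stays high, press over that side. More than 60 N in all between plate and jig is forcing.
- plate: Aluminium template plate, 100 (x) x 70 (y) x 8 mm, about 0.2 kg, on the runway between the rails, its x along the jig's. Origin: centre of its underside. In its middle stands an upright dark steel knob to grasp, 22 mm in diameter, from 12 to 38 mm above the origin (thinner neck below). Play 1.5 mm at each end of the recess and at each rail.
- keeper (a joint): Flat steel swivel arm on the far land, rad: 0 = pointing across the jig (its +y), pi/2 = at its stop, pointing back (-x) over the plate's end; turns counter-clockwise seen from above, stays where left, takes 2 to 3 N at its pin. Pivot on the centre line, 73.5 mm beyond the recess's centre. It passes 2 mm above runway level: a plate not home blocks it.
- keeper_side (a point): Top of the keeper's pin if the recess stood mid-way in its range and the keeper at 0: only a rough guide, it does not move with them. The pin is upright, dark, 10 mm in diameter, 36 mm from the pivot along the arm; its top is 58 mm and the arm's top 35 mm above the jig's origin. Push or pinch it.
- screwdriver_a: Bystander: screwdriver with orange handle, 202 mm long, 30 mm high, lying beside the jig; origin under its middle.
- hex_key_a: Bystander: dark hex key, 104 x 38 x 9 mm, beside the jig; origin under its middle.
- sanding_block: Bystander: sanding block, 112 x 62 x 34 mm, beside the jig; origin under its middle.
- offcut_3: Bystander: wooden offcut, 90 x 52 x 22 mm, beside the jig; origin under its middle.
- label_roll: Bystander: white roll of labels standing upright, 73 mm across, 50 mm high, to the right of the jig; origin under its middle.
There are look-alikes about, which are no part of the job. Leave any green look-alike of the plate alone.

How it is judged (in metres and radians):
On the way:
1. the plate lies fully home in the recess, pressed past the spring balls (z of plate in the frame of jig between 0.0185 and 0.0217 m and y of plate in the frame of jig between -0.006 and 0.006 m and x of plate in the frame of jig between 0.02 and 0.09 m and angle between plate's own z axis and vertical below 0.035 rad), for 0.2 s.
At the end, for the whole second after the job is handed in: The plate lies flat on the recess floor (within 1.7 mm of height and 2 degrees), at rest, and the keeper has been swung over it to within 0.15 rad of its stop (all of step 1 and value of joint keeper above 1.42 rad and linear speed of plate below 0.01 m/s); the robot touches nothing.
It fails at once if the plate is lifted more than 6 mm off the runway (z of plate in the frame of jig above 0.034 m).
It fails at once if the plate is forced: more than 60 N between plate and jig (contact force between plate and jig above 60 N).
It fails at once if a bystander (screwdriver, hex key, sanding block, offcut or label roll) is moved by more than 30 mm (distance of any of screwdriver_a, hex_key_a, sanding_block, offcut_3, label_roll from where it was at the start of the episode above 0.03 m).
It also fails if it takes over 72 s, if anything falls off the work surface, if the arm or the gripper's body presses on something with over 40 N, if the wrist force passes 120 N, or if a joint passes its speed limit or range.

## Working session

There is one attempt and no reset: what is moved stays moved. The work goes in short steps, Python scripts to look and compute and a tool call to move; the robot and the scene stay as the last step left them, time stands still between calls to the robot, and variables do not carry over. Pictures are saved under pics/ and viewed, at most 10 in all, crops included, and the job is handed in when it is done.

Besides the shell and the picture viewer there is one more tool, called after "Call:" as name(argument=value, ...) on one line, values as JSON. move_arm: Moves the arm, as the interface text tells. Its arguments: {"type":"object","properties":{"offset":{"type":"array","items":{"type":"array","items":{"type":"number"}}},"twist":{"type":"array","items":{"type":"array","items":{"type":"number"}}},"grip":{"type":"array","items":{"type":"number"}},"force":{"type":"number"}},"required":["offset","twist","grip"]}

```bash
mkdir -p pics
cat > h.py <<'E'
import numpy as np, cv2
from scipy.spatial.transform import Rotation as R
from workcell import bot, viewer, finder
def rot(p):
    a=np.array(p['attitude'],float)
    if a.shape==(3,3): return a
    if a.size==4: return R.from_quat(a).as_matrix()
    return R.from_euler('xyz',a,degrees=True).as_matrix()
def f(p): return p['color'].shape[0]/2/np.tan(np.radians(p['vfov'])/2)
def ray(p,uv): return rot(p)@np.array([(uv[0]-p['cx'])/f(p),(uv[1]-p['cy'])/f(p),1])
def at_z(p,uv,z):
    d=ray(p,uv);o=np.array(p['position']);return o+d*(z-o[2])/d[2]
def at_d(p,uv):
    u,v=int(round(uv[0])),int(round(uv[1]));w=p['depth'][max(v-1,0):v+2,max(u-1,0):u+2];w=w[w>0]
    return np.array(p['position'])+ray(p,uv)*np.median(w) if len(w) else None
def proj(p,X):
    c=rot(p).T@(np.array(X)-np.array(p['position']));return np.array([p['cx'],p['cy']])+f(p)*c[:2]/c[2]
E
python3 - <<'E'
from h import *
ps={}
for n in('top','side'):
    p=viewer.camera(n);ps[n]=p
    print(n,p['position'],p['attitude'],p['vfov'],p['cx'],p['cy'])
    cv2.imwrite(f'pics/{n}0.png',p['color'][...,::-1])
    for t in['jig','plate','keeper','recess_nearest','recess_farthest','keeper_side','screwdriver_a','hex_key_a','sanding_block','offcut_3','label_roll']:
        for m in(finder.pinpoint,):
            print(t,[(np.round(r['position'],1),round(r['p'],2),{k:v for k,v in r.items() if k not in('position','p')}, np.round(at_z(p,r['position'],{'jig':0,'plate':.028}.get(t,.028 if 'rec' in t else .058 if t=='keeper_side' else .03 if t=='keeper' else 0)),3)) for r in m(p,t)[:3]])
cv2.imwrite('pics/a.png',np.hstack([ps['top']['color'],ps['side']['color']])[...,::-1])
print(bot.get_obs())
E
```

```text
top [ 0.34876319 -0.10421569  0.98143391] [-166.64671876    0.38372669  -92.38153238] 50.20564662708729 261.7549944579631 196.94061403487598
jig [(array([223.1, 209.6]), 0.68, {}, array([ 0.554, -0.012,  0.   ]))]
plate [(array([270.8, 200.5]), 0.92, {}, array([ 0.566, -0.128,  0.028])), (array([321.6, 133.1]), 0.81, {}, array([ 0.731, -0.262,  0.028])), (array([374.3, 178.7]), 0.67, {}, array([ 0.609, -0.38 ,  0.028]))]Traceback (most recent call last):
  File "<stdin>", line 9, in <module>
ValueError: it knows: hex_key, jig, keeper_side, label_roll, offcut, plate, recess_farthest, recess_nearest, sanding_block, screwdriver
```

View pics/top0.png

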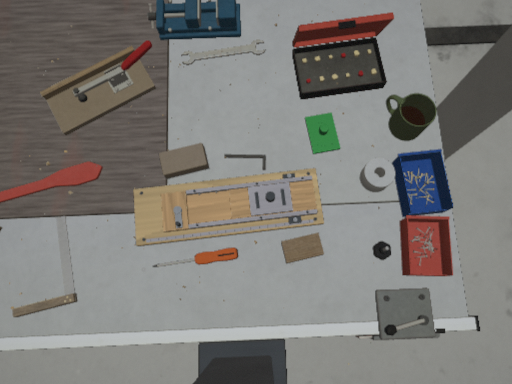

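The top picture shows the jig running left-right. The silver plate with its dark knob is at about (270,197), and the keeper is at about (178,215) on the left. Look-alikes: the green plate (322,133), the grey block with a lever (405,313) and the dark knob (382,250). I choose the silver plate between the rails.

Run:
```python
from h import *
p=viewer.camera('side');t=viewer.camera('top')
cv2.imwrite('pics/side0.png',p['color'][...,::-1])
print(p['position'],p['attitude'],p['vfov'])
Z={'jig':0,'plate':.028,'recess_nearest':.028,'recess_farthest':.028,'keeper_side':.058}
for n,q in(('top',t),('side',p)):
    for th in['jig','plate','keeper_side','recess_nearest','recess_farthest']:
        print(n,th,[(np.round(r['position'],1),round(r['p'],2),np.round(at_z(q,r['position'],Z[th]),3)) for r in finder.pinpoint(q,th)[:2]])
c=t['color'][160:250,120:340];cv2.imwrite('pics/c.png',cv2.resize(c,None,fx=3.6,fy=3.6,interpolation=cv2.INTER_CUBIC)[...,::-1])
o=bot.get_obs();print(o['time'],o['ee_pos'],o['tcp_rot'],o['opening'],o['wrist_force'])
```

```text
[0.43239287 1.11870505 0.70069677] [-116.65845618    1.35330661 -174.58711459] 43.603134167984955
top jig [(array([224. , 211.1]), 0.8, array([ 0.55 , -0.014,  0.   ]))]
top plate [(array([324.8, 133.2]), 0.96, array([ 0.731, -0.27 ,  0.028])), (array([271. , 200.6]), 0.88, array([ 0.565, -0.129,  0.028]))]
top keeper_side [(array([165.3, 225.2]), 0.78, array([0.511, 0.116, 0.058]))]
top recess_nearest [(array([213.6, 202.2]), 0.91, array([0.567, 0.008, 0.028]))]
top recess_farthest [(array([186.3, 209.1]), 0.58, array([0.553, 0.073, 0.028]))]
side jig [(array([249.9, 227.3]), 0.56, array([ 0.563, -0.03 ,  0.   ]))]
side plate [(array([206.4, 187.2]), 0.67, array([ 0.719, -0.219,  0.028])), (array([250.6, 201.6]), 0.56, array([ 0.57 , -0.13 ,  0.028]))]
side keeper_side [(array([263.5, 239.4]), 0.91, array([0.513, 0.121, 0.058])), (array([248.3, 231.2]), 0.28, array([0.554, 0.085, 0.058]))]
side recess_nearest [(array([252. , 225.4]), 0.7, array([0.553, 0.006, 0.028]))]
side recess_farthest [(array([248. , 236.1]), 0.7, array([0.558, 0.06 , 0.028]))]
0.75 [0.1749959  0.521413   0.25329091] [1.79999189e+02 6.77509259e-04 1.61448092e+02] 0.08514887602961967 [-0.48249583 -0.38372061  0.4129139 ]
```

View pics/side0.png

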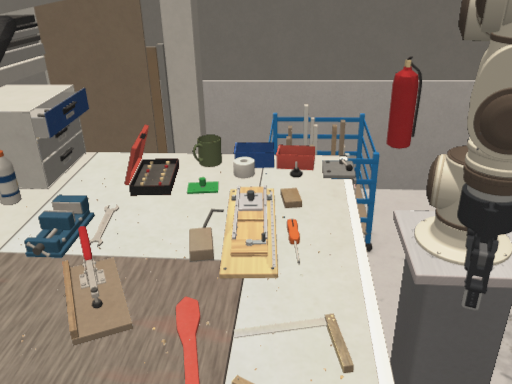

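View pics/c.png

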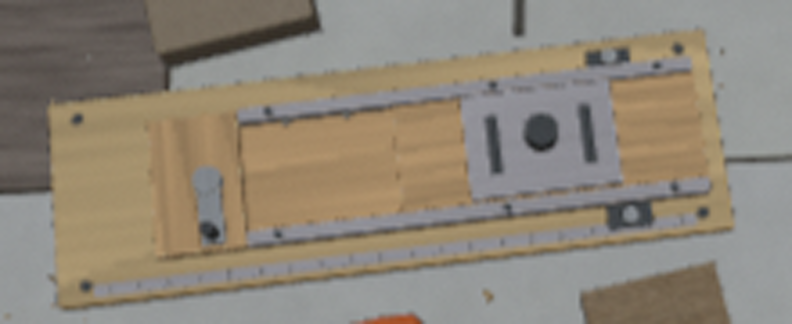

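The side view confirms it: plate at (250,202), keeper pin at (263,238), and the green look-alike at (203,187). The crop shows the knob at (541,131), the keeper pivot at (207,180), its pin at (210,231), and the recess edges at columns ~240 and ~398.

Run:
```python
from h import *
p=viewer.camera('top');s=viewer.camera('side')
F=lambda c:(c[0]/3.6+120-.36,c[1]/3.6+160-.36)
for n,c,z in[('cTL',(50,103),.015),('cTR',(703,30),.015),('cBR',(733,226),.015),('cBL',(60,307),.015),('knob',(541,131),.066),('pivot',(207,180),.036),('pin',(210,231),.058),('recL',(240,180),.025),('recR',(398,150),.028),('plTL',(460,97),.036),('plTR',(605,80),.036),('plBR',(621,180),.036),('plBL',(473,199),.036),('railT1',(240,115),.034),('railT2',(688,64),.034),('railB1',(245,240),.034),('railB2',(708,185),.034)]:
    X=at_z(p,F(c),z);d=at_d(p,F(c));print(n,np.round(X,4),None if d is None else np.round(d,3), np.round(proj(s,X),1))
c=s['color'][170:285,205:295];cv2.imwrite('pics/d.png',cv2.resize(c,None,fx=5,fy=5,interpolation=cv2.INTER_CUBIC)[...,::-1])
```

```text
cTL [0.6135 0.2046 0.015 ] [0.617 0.208 0.003] [218.8 272.7]
cTR [ 0.6459 -0.2411  0.015 ] [ 0.65  -0.243  0.001] [230.5 188.2]
cBR [ 0.5095 -0.2513  0.015 ] [ 0.511 -0.252  0.007] [273.2 187.7]
cBL [0.4746 0.1937 0.015 ] [0.476 0.197 0.003] [277.7 272.1]
knob [ 0.5675 -0.1259  0.066 ] [ 0.568 -0.126  0.066] [251.  190.8]
pivot [0.5511 0.0933 0.036 ] [0.55  0.093 0.04 ] [249.4 240.4]
pin [0.5133 0.0866 0.058 ] [0.514 0.087 0.054] [264.4 232.1]
recL [0.5525 0.0738 0.025 ] [0.552 0.073 0.029] [249.8 239.9]
recR [ 0.5677 -0.0316  0.028 ] [ 0.568 -0.031  0.027] [248.  218.3]
plTL [ 0.6001 -0.0741  0.036 ] [ 0.601 -0.074  0.031] [238.2 208.1]
plTR [ 0.6076 -0.1707  0.036 ] [ 0.609 -0.171  0.032] [239.5 192.6]
plBR [ 0.5395 -0.1774  0.036 ] [ 0.54  -0.178  0.034] [262.  192.1]
plBL [ 0.531  -0.0803  0.036 ] [ 0.531 -0.08   0.035] [262.4 207.6]
railT1 [0.5946 0.0721 0.034 ] [0.595 0.072 0.034] [233.6 236.1]
railT2 [ 0.6168 -0.2268  0.034 ] [ 0.617 -0.227  0.034] [238.7 185. ]
railB1 [0.5107 0.0688 0.034 ] [0.511 0.069 0.034] [266.  236.4]
railB2 [ 0.5341 -0.2341  0.034 ] [ 0.534 -0.234  0.034] [265.1 184.5]
```

View pics/d.png

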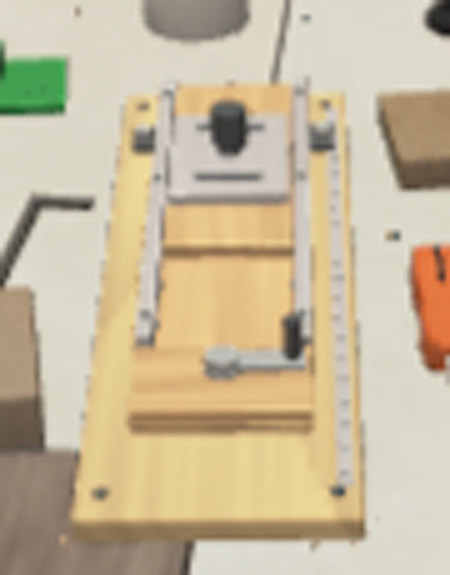

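Call:
move_arm(offset=[[-2.6, -2.2, 0], [-2.6, -2.2, 0], [-2.6, -2.2, 0], [-2.6, -2.2, 0], [-2.6, -2.2, 0]], twist=[[0, 0, 0], [0, 0, 0], [0, 0, 0], [0, 0, 0], [0, 0, 0]], grip=[1, 1, 1, 1, 1])

```text
time: 1.35
ee_pos: [0.2637, 0.3746, 0.2534]
tcp_rot: [180.0, 0.0, 161.5]
wrist_force: [0.5, 0.4, 0.3]
opening: 0.0854
grasp_force: 0.0
```

Call:
move_arm(offset=[[-3.0, -2.5, 0], [-3, -2.5, 0], [-3, -2.5, 0], [-3, -2.5, 0], [-3, -2.5, 0]], twist=[[0, 0, 0], [0, 0, 0], [0, 0, 0], [0, 0, 0], [0, 0, 0]], grip=[1, 1, 1, 1, 1])

```text
time: 1.85
ee_pos: [0.3662, 0.2081, 0.2535]
tcp_rot: [180.0, 0.0, 161.5]
wrist_force: [1.0, -0.9, -0.7]
opening: 0.0851
grasp_force: 0.0
```

Run:
```python
from h import *
o=bot.get_obs();print(o['time'],o['ee_pos'],o['tcp_rot'],o['q'])
```

```text
1.85 [0.36619584 0.20808223 0.25351313] [1.79971442e+02 2.79012586e-02 1.61457249e+02] [ 2.96074724e+01 -1.25350265e+01 -6.46844426e+00  9.60266944e+01
 -1.73031830e-03  4.81502160e+01]
```

Call:
move_arm(offset=[[0, 0, 0], [0, 0, 0], [0, 0, 0], [-1.6, -3.2, 0], [-1.6, -3.2, 0]], twist=[[0, 0, -0.133], [0, 0, -0.133], [0, 0, -0.133], [0, 0, 0], [0, 0, 0]], grip=[1, 1, 1, 1, 1])

```text
time: 2.35
ee_pos: [0.4026, 0.1478, 0.2535]
tcp_rot: [180.0, 0.0, -175.5]
wrist_force: [0.4, 1.1, -0.3]
opening: 0.0854
grasp_force: 0.0
```

Call:
move_arm(offset=[[-1.6, -3.2, 0], [-1.6, -3.2, 0], [-1.6, -3.2, 0], [-1.6, -3.2, 0], [-1.6, -3.2, 0]], twist=[[0, 0, 0], [0, 0, 0], [0, 0, 0], [0, 0, 0], [0, 0, 0]], grip=[1, 1, 1, 1, 1])

```text
time: 2.85
ee_pos: [0.4947, -0.0069, 0.2534]
tcp_rot: [180.0, 0.0, -175.7]
wrist_force: [1.0, 0.6, 0.2]
opening: 0.0851
grasp_force: 0.0
```

Call:
move_arm(offset=[[-1.6, -3.2, 1], [-1.6, -3.2, 2], [-1.6, -3.0, 3], [-1.5, -2.9, 3], [0, 0, 0]], twist=[[0, 0, 0], [0, 0, 0], [0, 0, 0], [0, 0, 0], [0, 0, 0]], grip=[1, 1, 1, 1, 1])

```text
time: 3.35
ee_pos: [0.5657, -0.1258, 0.1579]
tcp_rot: [179.9, -0.4, -175.9]
wrist_force: [-0.6, 1.3, -0.4]
opening: 0.0853
grasp_force: 0.0
```

Run:
```python
from h import *
o=bot.get_obs();print(o['time'],o['ee_pos'],o['tcp_rot'],o['q'])
e=np.array(o['ee_pos']);d=np.array([.5675,-.1259])-e[:2]
print('tool x,y cm',100*(d@[-.997,-.075]),100*(d@[-.075,.997]))
p=viewer.camera('side');c=p['color'][110:235,195:305];cv2.imwrite('pics/e.png',cv2.resize(c,None,fx=5,fy=4.8,interpolation=cv2.INTER_CUBIC)[...,::-1])
```

```text
3.35 [ 0.56569275 -0.12582411  0.15792393] [ 179.92447322   -0.36530902 -175.8512655 ] [-1.25251367e+01  8.51525592e+00  3.40507209e+00  8.52614356e+01
 -3.24638902e-02 -1.66735252e+01]
tool x,y cm -0.17961402541956176 -0.021120172677237512
```

View pics/e.png

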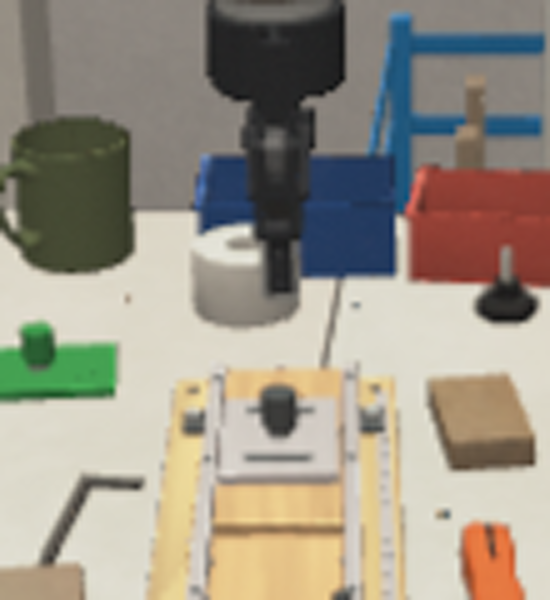

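The fingers stand in line with the knob (finger at (280,270), knob at (280,410) in the crop). I descend next.

Call:
move_arm(offset=[[0, 0, 2.5], [-0.1, 0, 2.5], [0, 0, 2.0], [0, 0, 1.5], [0, 0, 0]], twist=[[0, 0, 0], [0, 0, 0], [0, 0, 0], [0, 0, 0], [0, 0, 0]], grip=[1, 1, 1, 1, 1])

```text
time: 3.9
ee_pos: [0.5664, -0.1225, 0.0772]
tcp_rot: [180.0, -0.1, -175.7]
wrist_force: [-0.7, 0.6, -0.1]
opening: 0.0851
grasp_force: 0.0
```

Call:
move_arm(offset=[[0, 0, 0], [0, 0, 0]], twist=[[0, 0, 0], [0, 0, 0]], grip=[1, 1])

```text
time: 4.1
ee_pos: [0.5679, -0.1233, 0.0799]
tcp_rot: [-180.0, 0.1, -175.7]
wrist_force: [-0.9, 0.3, -0.3]
opening: 0.0851
grasp_force: 0.0
```

Call:
move_arm(offset=[[0, -0.25, 0.7], [0, 0, 0.7], [0, 0, 0.25], [0, 0, 0], [0, 0, 0]], twist=[[0, 0, 0], [0, 0, 0], [0, 0, 0], [0, 0, 0], [0, 0, 0]], grip=[1, 1, 1, 0.6, 0.4], force=20)

```text
time: 4.6
ee_pos: [0.5674, -0.1258, 0.0617]
tcp_rot: [180.0, -0.0, -175.7]
wrist_force: [0.4, 0.2, 0.7]
opening: 0.0591
grasp_force: 0.0
```

Call:
move_arm(offset=[[0, 0, 0], [0, 0, 0], [0, 0, 0], [0, 0, 0], [0, 0, 0]], twist=[[0, 0, 0], [0, 0, 0], [0, 0, 0], [0, 0, 0], [0, 0, 0]], grip=[0.3, 0.2, 0.2, 0.2, 0.2], force=20)

```text
time: 5.1
ee_pos: [0.5676, -0.1258, 0.0621]
tcp_rot: [-180.0, 0.0, -175.7]
wrist_force: [0.1, -0.4, 2.5]
opening: 0.0209
grasp_force: 19.7
```

Call:
move_arm(offset=[[0, 1, 0], [0, 1.5, 0], [0, 1.5, 0], [0, 1.0, 0], [0, 0, 0]], twist=[[0, 0, 0], [0, 0, 0], [0, 0, 0], [0, 0, 0], [0, 0, 0]], grip=[0.2, 0.2, 0.2, 0.2, 0.2])

```text
time: 5.6
ee_pos: [0.5636, -0.0735, 0.0621]
tcp_rot: [179.9, 0.0, -175.6]
wrist_force: [-0.8, 4.1, 6.0]
opening: 0.0211
grasp_force: 20.1
```

Call:
move_arm(offset=[[0, 1, 0], [0, 1.5, 0], [0, 1.5, 0], [0, 1.0, 0], [0, 0, 0]], twist=[[0, 0, 0], [0, 0, 0], [0, 0, 0], [0, 0, 0], [0, 0, 0]], grip=[0.2, 0.2, 0.2, 0.2, 0.2])

```text
time: 6.1
ee_pos: [0.5599, -0.0245, 0.0621]
tcp_rot: [179.9, 0.0, -175.6]
wrist_force: [-0.8, 4.5, 6.3]
opening: 0.0211
grasp_force: 20.2
```

Run:
```python
from h import *
o=bot.get_obs();print(o['time'],o['ee_pos'],o['tcp_rot'],o['wrist_force'],o['torque'],o['opening'])
```

```text
6.1 [ 0.55990084 -0.02447896  0.06208184] [ 1.79928091e+02  2.23833730e-02 -1.75605529e+02] [-0.7999936   4.47715393  6.30171036] [ 0.86246599  0.12783921 -0.00587859] 0.02110722815913709
```

Call:
move_arm(offset=[[0, 0.8, 0], [0, 0.8, 0], [0, 0.8, 0], [0, 0.6, 0], [0, 0, 0]], twist=[[0, 0, 0], [0, 0, 0], [0, 0, 0], [0, 0, 0], [0, 0, 0]], grip=[0.2, 0.2, 0.2, 0.2, 0.2])

```text
time: 6.6
ee_pos: [0.5575, 0.0051, 0.0618]
tcp_rot: [179.9, -0.0, -175.6]
wrist_force: [-1.3, 1.7, 5.2]
opening: 0.0211
grasp_force: 20.4
```

Call:
move_arm(offset=[[0, 0, 0], [0, 0, 0], [0, 0, 0], [0, 0, 0]], twist=[[0, 0, 0], [0, 0, 0], [0, 0, 0], [0, 0, 0]], grip=[0.31, 0.31, 0.31, 0.31])

```text
time: 7.0
ee_pos: [0.5574, 0.0039, 0.0614]
tcp_rot: [180.0, -0.0, -175.7]
wrist_force: [-0.2, 1.3, 0.1]
opening: 0.0264
grasp_force: 0.5
```

Run:
```python
from h import *
o=bot.get_obs();print(o['time'],o['ee_pos'],o['tcp_rot'],o['wrist_force'],o['torque'],o['opening'])
t=viewer.camera('top');s=viewer.camera('side')
a=cv2.resize(t['color'][185:245,150:260],None,fx=6,fy=5,interpolation=cv2.INTER_CUBIC)
b=cv2.resize(s['color'][175:250,215:285],(660,300),interpolation=cv2.INTER_CUBIC)
b=cv2.resize(s['color'][175:250,205:295],(360,300),interpolation=cv2.INTER_CUBIC);b=cv2.copyMakeBorder(b,0,0,0,300,cv2.BORDER_CONSTANT)
cv2.imwrite('pics/f.png',np.vstack([a,b])[...,::-1])
```

```text
7.0 [0.5573835  0.00392723 0.06143045] [ 1.79975996e+02 -4.55402629e-02 -1.75693794e+02] [-0.17243381  1.32918617  0.13283717] [0.22681272 0.0744081  0.04144818] 0.026358519561427148
```

View pics/f.png

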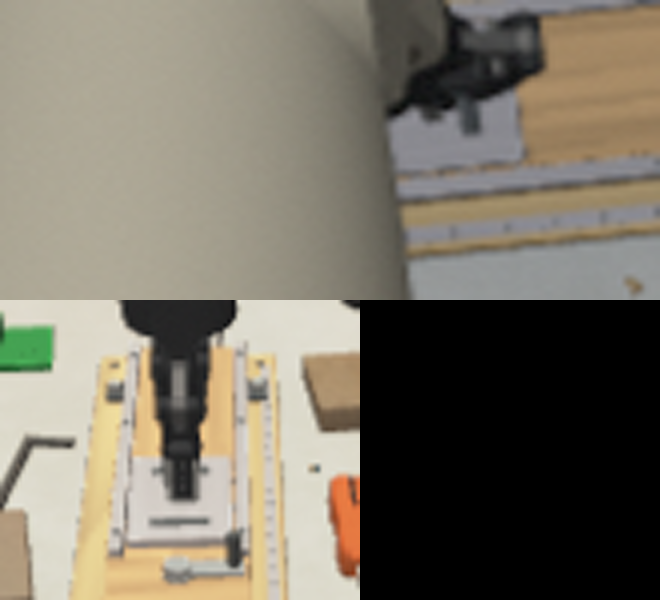

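The plate has slid level along the jig, and its front edge is close to the far land (side crop (180,545)). I push on gently with the fingers loosely caging the knob.

Call:
move_arm(offset=[[0, 0.5, 0], [0, 0.4, 0], [0, 0.4, 0], [0, 0.3, 0], [0, 0, 0]], twist=[[0, 0, 0], [0, 0, 0], [0, 0, 0], [0, 0, 0], [0, 0, 0]], grip=[0.31, 0.31, 0.31, 0.31, 0.31])

```text
time: 7.6
ee_pos: [0.5565, 0.0204, 0.0618]
tcp_rot: [180.0, 0.0, -175.7]
wrist_force: [0.1, 0.3, 0.7]
opening: 0.0265
grasp_force: 0.0
```

Call:
move_arm(offset=[[0, 0.1, 0], [0, 0, 0], [0, 0.1, 0], [0, 0, 0]], twist=[[0, 0, 0], [0, 0, 0], [0, 0, 0], [0, 0, 0]], grip=[0.31, 0.31, 0.31, 0.31])

```text
time: 8.0
ee_pos: [0.5563, 0.0218, 0.0618]
tcp_rot: [-180.0, 0.0, -175.7]
wrist_force: [-0.0, -1.3, 0.4]
opening: 0.0261
grasp_force: 0.3
```

Call:
move_arm(offset=[[0, 0.1, 0], [0, 0, 0], [0, 0.1, 0], [0, 0, 0]], twist=[[0, 0, 0], [0, 0, 0], [0, 0, 0], [0, 0, 0]], grip=[0.31, 0.31, 0.31, 0.31])

```text
time: 8.4
ee_pos: [0.5561, 0.0239, 0.0617]
tcp_rot: [180.0, -0.0, -175.7]
wrist_force: [-0.3, -1.1, -1.2]
opening: 0.0266
grasp_force: 0.4
```

Call:
move_arm(offset=[[0, 0.1, 0], [0, 0, 0], [0, 0.1, 0], [0, 0, 0]], twist=[[0, 0, 0], [0, 0, 0], [0, 0, 0], [0, 0, 0]], grip=[0.31, 0.31, 0.31, 0.31])

```text
time: 8.8
ee_pos: [0.556, 0.0246, 0.062]
tcp_rot: [-179.8, -0.0, -175.8]
wrist_force: [-0.6, -8.9, 1.8]
opening: 0.0263
grasp_force: 4.6
```

Run:
```python
from h import *
o=bot.get_obs();print(o['time'],o['ee_pos'],o['wrist_force'],o['torque'])
s=viewer.camera('side')
c=np.array([.561,-.0235]);ux=np.array([-.075,.9972]);uy=np.array([-.9972,-.075])
# height profile along jig x for several lateral offsets
H,W=s['depth'].shape;v,u=np.mgrid[0:H,0:W]
Rm=rot(s);d=np.stack([(u-s['cx'])/f(s),(v-s['cy'])/f(s),np.ones_like(u,float)],-1)*s['depth'][...,None]
X=d@Rm.T+np.array(s['position']);x=(X[...,:2]-c)@ux;y=(X[...,:2]-c)@uy;z=X[...,2]
for lo,hi in((-.033,-.018),(.018,.033)):
    print(lo,[(round(a,3),round(float(np.median(z[m]))*1000,1)) for a in np.arange(-.06,.125,.008) if (m:=(abs(x-a)<.004)&(y>lo)&(y<hi)&(s['depth']>0)).sum()>2])
b=cv2.resize(s['color'][195:255,215:285],(700,600),interpolation=cv2.INTER_CUBIC)
cv2.imwrite('pics/g.png',b[...,::-1])
```

```text
8.8 [0.55604066 0.02461977 0.06200385] [-0.55824263 -8.94286521  1.81182847] [-1.92738236  0.15819357 -0.04102066]
-0.033 [(np.float64(-0.06), 28.0), (np.float64(-0.052), 28.8), (np.float64(-0.044), 27.8), (np.float64(-0.036), 27.8), (np.float64(-0.028), 28.0), (np.float64(-0.02), 28.4), (np.float64(-0.012), 28.9), (np.float64(0.004), 34.4), (np.float64(0.012), 505.6), (np.float64(0.02), 272.2), (np.float64(0.028), 33.6), (np.float64(0.036), 33.6), (np.float64(0.044), 33.2), (np.float64(0.052), 32.8), (np.float64(0.06), 184.2), (np.float64(0.068), 213.5), (np.float64(0.076), 261.0), (np.float64(0.084), 326.1), (np.float64(0.092), 334.4), (np.float64(0.1), 449.1), (np.float64(0.108), 470.3), (np.float64(0.116), 29.1), (np.float64(0.124), 27.9)]
0.018 [(np.float64(-0.06), 28.2), (np.float64(-0.052), 28.1), (np.float64(-0.044), 28.5), (np.float64(-0.036), 28.3), (np.float64(-0.028), 28.6), (np.float64(-0.02), 27.8), (np.float64(-0.012), 27.9), (np.float64(-0.004), 29.3), (np.float64(0.004), 31.6), (np.float64(0.012), 32.2), (np.float64(0.02), 518.2), (np.float64(0.028), 29.5), (np.float64(0.036), 29.4), (np.float64(0.044), 30.3), (np.float64(0.052), 28.8), (np.float64(0.06), 30.3), (np.float64(0.068), 200.2), (np.float64(0.076), 240.2), (np.float64(0.084), 292.9), (np.float64(0.092), 340.1), (np.float64(0.1), 491.0), (np.float64(0.108), 469.6), (np.float64(0.116), 56.1), (np.float64(0.124), 31.5)]
```

View pics/g.png

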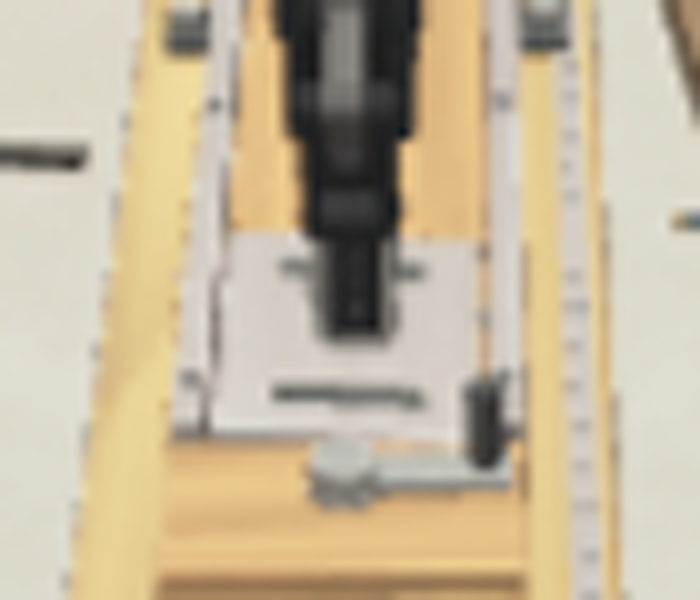

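The plate has dropped in and meets the far wall: its far side (y−, image left) is at about 33 mm and its near side at about 29.5 mm. I back off a little, grip the knob and press down.

Call:
move_arm(offset=[[0, -0.25, 0], [0, 0, 0.3], [0, 0, 0.2], [0, 0, 0], [0, 0, 0]], twist=[[0, 0, 0], [0, 0, 0], [0, 0, 0], [0, 0, 0], [0, 0, 0]], grip=[0.31, 0.31, 0.31, 0.31, 0.2], force=25)

```text
time: 9.35
ee_pos: [0.5561, 0.0219, 0.0569]
tcp_rot: [-179.8, -0.0, -175.7]
wrist_force: [-2.5, -10.1, 1.9]
opening: 0.0209
grasp_force: 25.1
```

Call:
move_arm(offset=[[0, 0, 0], [0, 0, 0.1], [0, 0, 0], [0, 0, 0.1], [0, 0, 0]], twist=[[0, 0, 0], [0, 0, 0], [0, 0, 0], [0, 0, 0], [0, 0, 0]], grip=[0.2, 0.2, 0.2, 0.2, 0.2])

```text
time: 9.85
ee_pos: [0.5565, 0.0218, 0.0562]
tcp_rot: [-179.8, 0.1, -175.8]
wrist_force: [-2.8, -11.1, 10.6]
opening: 0.0211
grasp_force: 25.8
```

Call:
move_arm(offset=[[0, 0, 0.1], [0, 0, 0], [0, 0, 0], [0, 0, 0]], twist=[[0, 0, 0], [0, 0, 0], [0, 0, 0], [0, 0, 0]], grip=[0.2, 0.2, 0.2, 0.2])

```text
time: 10.25
ee_pos: [0.5568, 0.0218, 0.0558]
tcp_rot: [-179.8, 0.1, -175.8]
wrist_force: [-3.7, -11.2, 13.4]
opening: 0.0207
grasp_force: 26.2
```

Call:
move_arm(offset=[[0, -0.15, 0], [0, 0, 0], [0, 0, 0.1], [0, 0, 0]], twist=[[0, 0, 0], [0, 0, 0], [0, 0, 0], [0, 0, 0]], grip=[0.2, 0.2, 0.2, 0.2])

```text
time: 10.65
ee_pos: [0.5575, 0.0217, 0.0547]
tcp_rot: [-180.0, 0.2, -175.7]
wrist_force: [-0.5, -2.2, 9.5]
opening: 0.0209
grasp_force: 25.7
```

Call:
move_arm(offset=[[0, 0, 0.1], [0, 0, 0], [0, 0, 0.1], [0, 0, 0], [0, 0, 0]], twist=[[0, 0, 0], [0, 0, 0], [0, 0, 0], [0, 0, 0], [0, 0, 0]], grip=[0.2, 0.2, 0.2, 0.2, 0.2])

```text
time: 11.15
ee_pos: [0.558, 0.0218, 0.0539]
tcp_rot: [-180.0, 0.3, -175.7]
wrist_force: [-1.7, -2.0, 18.3]
opening: 0.021
grasp_force: 26.4
```

```bash
cat >> h.py <<'E'
def prof():
    s=viewer.camera('side')
    c=np.array([.561,-.0235]);ux=np.array([-.075,.9972]);uy=np.array([-.9972,-.075])
    H,W=s['depth'].shape;v,u=np.mgrid[0:H,0:W]
    d=np.stack([(u-s['cx'])/f(s),(v-s['cy'])/f(s),np.ones_like(u,float)],-1)*s['depth'][...,None]
    X=d@rot(s).T+np.array(s['position']);x=(X[...,:2]-c)@ux;y=(X[...,:2]-c)@uy;z=X[...,2]
    for lo,hi in((-.033,-.018),(-.012,.012),(.018,.033)):
        print(lo,[(int(round(a*1000)),round(float(np.median(z[m]))*1000,1)) for a in np.arange(-.03,.125,.01) if (m:=(abs(x-a)<.005)&(y>lo)&(y<hi)&(z<.08)&(s['depth']>0)).sum()>2])
    return s
E
python3 - <<'E'
from h import *
prof();o=bot.get_obs();print(o['time'],o['ee_pos'],o['wrist_force'],o['torque'])
E
```

```text
-0.033 [(-30, 27.9), (-20, 26.7), (-10, 28.1), (0, 28.8), (10, 28.2), (20, 27.7), (30, 28.0), (40, 28.1), (50, 27.6), (60, 28.5), (70, 27.6), (80, 28.0), (90, 27.5), (100, 27.7), (110, 27.4), (120, 27.5)]
-0.012 [(50, 29.7), (60, 41.5), (70, 47.9), (80, 28.0), (90, 28.3), (100, 28.4), (110, 34.5), (120, 34.9)]
0.018 [(-30, 27.6), (-20, 27.8), (-10, 28.0), (0, 27.9), (10, 27.5), (20, 28.7), (30, 27.8), (40, 27.6), (50, 27.3), (60, 27.4), (70, 27.5), (80, 27.3), (90, 27.7), (100, 28.4), (110, 34.3), (120, 34.8)]
11.2 [0.55800826 0.02172272 0.05383227] [-1.03492905 -2.45511654 17.59219828] [-0.49212294  0.46670268  0.04387962]
```

The plate is flush at 28 mm all over, so it is home. I release, lift, turn the tool 90° and go above the keeper pin.

Call:
move_arm(offset=[[0, 0, -0.3], [0, 0, 0], [0, 0, 0], [0, 0, 0], [0, 0, -1.5]], twist=[[0, 0, 0], [0, 0, 0], [0, 0, 0], [0, 0, 0], [0, 0, 0]], grip=[0.3, 0.5, 0.5, 0.5, 0.5], force=20)

```text
time: 11.7
ee_pos: [0.5549, 0.0218, 0.067]
tcp_rot: [180.0, -0.2, -175.7]
wrist_force: [-0.1, 0.1, -0.1]
opening: 0.0424
grasp_force: 0.0
```

Call:
move_arm(offset=[[0, 0, -2], [0, 0, -2], [0.8, 1.4, 0], [0.8, 1.4, 0], [0.8, 1.4, 0]], twist=[[0, 0, 0], [0, 0, 0], [0, 0, 0], [0, 0, 0], [0, 0, 0]], grip=[0.5, 0.5, 0.5, 0.5, 0.5])

```text
time: 12.2
ee_pos: [0.528, 0.063, 0.1082]
tcp_rot: [180.0, -0.1, -175.7]
wrist_force: [-0.0, -0.1, -0.1]
opening: 0.0424
grasp_force: 0.0
```

Call:
move_arm(offset=[[0.8, 1.4, 0], [0.55, 1.3, 0], [0, 0, 0], [0, 0, 0], [0, 0, 0]], twist=[[0, 0, 0], [0, 0, 0], [0, 0, 0.15], [0, 0, 0.15], [0, 0, 0.15]], grip=[0.5, 0.5, 0.5, 0.5, 0.5])

```text
time: 12.7
ee_pos: [0.5131, 0.0888, 0.1085]
tcp_rot: [-180.0, -0.0, 158.2]
wrist_force: [-0.8, -0.2, -0.6]
opening: 0.0425
grasp_force: 0.0
```

Call:
move_arm(offset=[[0, 0, 0], [0, 0, 0], [0, 0, 0], [0, 0, 0], [0, 0, 0]], twist=[[0, 0, 0.145], [0, 0, 0.145], [0, 0, 0.145], [0, 0, 0.145], [0, 0, 0.145]], grip=[0.5, 0.5, 0.5, 0.5, 0.5])

```text
time: 13.2
ee_pos: [0.5132, 0.0886, 0.1085]
tcp_rot: [-180.0, -0.0, 116.7]
wrist_force: [-0.4, -0.7, 0.3]
opening: 0.043
grasp_force: 0.0
```

Call:
move_arm(offset=[[0, 0, 0], [0, 0, 0], [0, 0, 0], [0, 0, 0], [0, 0, 0]], twist=[[0, 0, 0.14], [0, 0, 0.13], [0, 0, 0.126], [0, 0, 0], [0, 0, 0]], grip=[0.5, 0.5, 0.5, 0.5, 0.5])

```text
time: 13.7
ee_pos: [0.5134, 0.0883, 0.1086]
tcp_rot: [-180.0, 0.0, 94.5]
wrist_force: [0.5, -0.0, -0.1]
opening: 0.0424
grasp_force: 0.0
```

Run:
```python
from h import *
s=prof();o=bot.get_obs();print(o['time'],o['ee_pos'],o['tcp_rot'],o['q'],o['wrist_force'])
r=np.array(o['ee_pos'][:2])-[.561,-.0235];print('jig xy',r@[-.075,.9972],r@[-.9972,-.075])
for z in(.02,.04,.058):print(proj(s,[*o['ee_pos'][:2],z]))
for k in finder.pinpoint(s,'keeper_side')[:2]:print(k)
b=cv2.resize(s['color'][190:260,215:295],(640,560),interpolation=cv2.INTER_CUBIC)
cv2.imwrite('pics/h.png',b[...,::-1])
```

```text
-0.033 [(-30, 27.9), (-20, 28.0), (-10, 28.3), (0, 27.2), (10, 28.4), (20, 28.3), (30, 28.3), (40, 29.0), (50, 27.9), (60, 27.4), (70, 28.2), (80, 28.3), (90, 28.1), (100, 27.8), (110, 27.6), (120, 27.8)]
-0.012 [(-30, 27.8), (-20, 28.8), (30, 28.6), (40, 57.4), (50, 40.0), (60, 39.5), (70, 28.3), (80, 28.0), (90, 28.4), (100, 27.9), (110, 35.5), (120, 35.6)]
0.018 [(-30, 27.7), (-20, 27.3), (-10, 28.0), (0, 27.6), (10, 28.0), (20, 27.6), (30, 28.5), (40, 27.9), (50, 27.3), (60, 28.0), (70, 28.3), (80, 28.4), (90, 27.3), (100, 29.3), (110, 34.2), (120, 34.4)]
13.75 [0.51348963 0.08820367 0.10865274] [-1.79986595e+02  1.81189954e-04  9.45147012e+01] [ 9.74622447e+00  6.84434214e-01 -1.03779913e+01  7.89509403e+01
  1.04185138e-03  9.52315232e+01] [-0.69566409  0.25138388 -0.27226809]
jig xy 0.11495418000242098 0.03899956837959963
[264.43104616 245.09552591]
[264.33867532 238.47830658]
[264.25437222 232.43904061]
{'position': [263.2, 238.9], 'p': 0.75}
```

View pics/h.png

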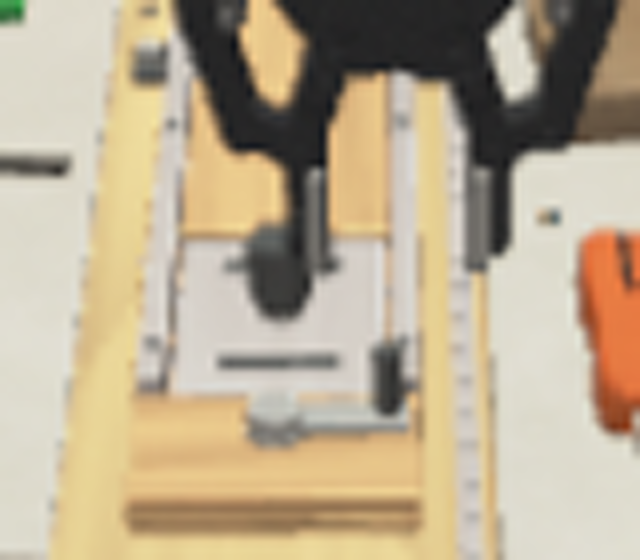

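The plate is flush. The pin top is at crop (387,350), midway between the fingers, so I descend and pinch it.

Call:
move_arm(offset=[[0.2, 0.1, 1.5], [0, 0, 1.5], [0, 0, 1.2], [0, 0, 0.6], [0, 0, 0]], twist=[[0, 0, 0], [0, 0, 0], [0, 0, 0], [0, 0, 0], [0, 0, 0]], grip=[0.5, 0.5, 0.5, 0.5, 0.3], force=20)

```text
time: 14.3
ee_pos: [0.5138, 0.0897, 0.0593]
tcp_rot: [-179.9, 0.0, 94.3]
wrist_force: [0.3, 0.1, -1.2]
opening: 0.029
grasp_force: 0.0
```

Call:
move_arm(offset=[[0, 0, 0], [0, 0, 0], [0, 0, 0], [0, 0, 0]], twist=[[0, 0, 0], [0, 0, 0], [0, 0, 0], [0, 0, 0]], grip=[0.2, 0.1, 0.05, 0.05], force=20)

```text
time: 14.7
ee_pos: [0.5168, 0.0901, 0.0616]
tcp_rot: [179.7, -0.0, 94.3]
wrist_force: [11.3, -0.0, -7.7]
opening: 0.0089
grasp_force: 19.5
```

Call:
move_arm(offset=[[0, 0.25, 0], [-0.4, 0.07, 0], [-0.4, 0.1, 0], [-0.42, 0.13, 0], [0, 0, 0]], twist=[[0, 0, 0], [0, 0, 0], [0, 0, 0], [0, 0, 0], [0, 0, 0]], grip=[0.05, 0.05, 0.05, 0.05, 0.05])

```text
time: 15.2
ee_pos: [0.5203, 0.078, 0.0613]
tcp_rot: [-179.9, -0.0, 94.3]
wrist_force: [-5.9, 0.1, 4.1]
opening: 0.0087
grasp_force: 20.5
```

Call:
move_arm(offset=[[-0.55, 0.3, 0], [-0.5, 0.39, 0], [-0.4, 0.48, 0], [-0.36, 0.52, 0], [0, 0, 0]], twist=[[0, 0, 0], [0, 0, 0], [0, 0, 0], [0, 0, 0], [0, 0, 0]], grip=[0.05, 0.05, 0.05, 0.05, 0.05])

```text
time: 15.7
ee_pos: [0.5375, 0.0587, 0.0611]
tcp_rot: [-179.7, 0.3, 94.2]
wrist_force: [-11.5, -15.9, 8.5]
opening: 0.0087
grasp_force: 21.3
```

Call:
move_arm(offset=[[-0.3, 0.1, 0], [-0.2, 0.5, 0], [-0.12, 0.5, 0], [-0.04, 0.3, 0], [0, 0, 0]], twist=[[0, 0, 0], [0, 0, 0], [0, 0, 0], [0, 0, 0], [0, 0, 0]], grip=[0.05, 0.05, 0.05, 0.05, 0.05])

```text
time: 16.2
ee_pos: [0.5533, 0.0547, 0.0611]
tcp_rot: [-179.9, 0.1, 94.3]
wrist_force: [-4.4, -6.2, 1.9]
opening: 0.0087
grasp_force: 20.7
```

Call:
move_arm(offset=[[0, 0.25, 0], [0, 0.1, 0], [0, 0.1, 0], [0, 0, 0]], twist=[[0, 0, 0], [0, 0, 0], [0, 0, 0], [0, 0, 0]], grip=[0.05, 0.05, 0.05, 0.05])

```text
time: 16.6
ee_pos: [0.5564, 0.0553, 0.061]
tcp_rot: [-179.8, 0.1, 94.3]
wrist_force: [-10.6, -5.2, 4.4]
opening: 0.0089
grasp_force: 21.1
```

Call:
move_arm(offset=[[0, 0.15, 0], [0, 0.1, 0], [0, 0, 0]], twist=[[0, 0, 0], [0, 0, 0], [0, 0, 0]], grip=[0.05, 0.05, 0.05])

```text
time: 16.9
ee_pos: [0.5568, 0.0553, 0.0608]
tcp_rot: [-179.5, 0.1, 94.3]
wrist_force: [-21.5, -5.8, 11.3]
opening: 0.0087
grasp_force: 22.0
```

Run:
```python
from h import *
s=viewer.camera('side');o=bot.get_obs();print(o['time'],o['ee_pos'],o['wrist_force'])
b=cv2.resize(s['color'][190:260,215:295],(640,560),interpolation=cv2.INTER_CUBIC)
cv2.imwrite('pics/i.png',b[...,::-1])
```

```text
16.95 [0.55685866 0.05530614 0.06076282] [-21.74940658  -6.44117594  11.82029323]
```

That is a hard stop: 11 N more for 0.4 mm of motion. I ease off, release and lift.

Call:
move_arm(offset=[[0, -0.3, 0], [0, 0, 0], [0, 0, 0], [0, 0, 0], [0, 0, -1.5]], twist=[[0, 0, 0], [0, 0, 0], [0, 0, 0], [0, 0, 0], [0, 0, 0]], grip=[0.15, 0.35, 0.35, 0.35, 0.35])

```text
time: 17.45
ee_pos: [0.5567, 0.0561, 0.0745]
tcp_rot: [-179.8, 0.0, 94.3]
wrist_force: [0.3, -0.2, -0.4]
opening: 0.0299
grasp_force: 0.0
```

Call:
move_arm(offset=[[0, 0, -3], [0, 0, -4], [0, 0, -4], [-4, 0, -2], [-4, 0, 0]], twist=[[0, 0, 0], [0, 0, 0], [0, 0, 0], [0, 0, 0], [0, 0, 0]], grip=[0.35, 0.35, 0.35, 0.35, 0.35])

```text
time: 17.95
ee_pos: [0.565, -0.0238, 0.2111]
tcp_rot: [179.6, 0.0, 94.4]
wrist_force: [0.9, -0.2, -1.1]
opening: 0.0294
grasp_force: 0.0
```

Run:
```python
from h import *
s=prof();o=bot.get_obs();print(o['time'],o['ee_pos'],o['wrist_force'])
b=cv2.resize(s['color'][190:260,215:295],(640,560),interpolation=cv2.INTER_CUBIC)
cv2.imwrite('pics/j.png',b[...,::-1])
```

```text
-0.033 [(-30, 27.9), (-20, 28.5), (-10, 28.4), (0, 27.3), (10, 28.0), (20, 28.0), (30, 28.3), (40, 28.1), (50, 27.9), (60, 28.4), (70, 27.9), (80, 27.9), (90, 28.3), (100, 27.5), (110, 28.1), (120, 27.8)]
-0.012 [(-30, 28.5), (-20, 28.1), (-10, 28.3), (30, 28.4), (40, 56.6), (50, 47.1), (60, 43.3), (70, 27.1), (80, 37.5), (90, 35.7), (100, 35.2), (110, 35.9), (120, 35.8)]
0.018 [(-30, 27.2), (-20, 27.4), (-10, 27.5), (0, 26.8), (10, 27.9), (20, 28.2), (30, 27.1), (40, 27.7), (50, 27.6), (60, 28.1), (70, 27.6), (80, 28.2), (90, 27.6), (100, 28.5), (110, 28.1), (120, 27.8)]
18.0 [ 0.56472712 -0.02911379  0.209095  ] [-0.45526612 -4.32393932 -1.07579758]
```

View pics/j.png

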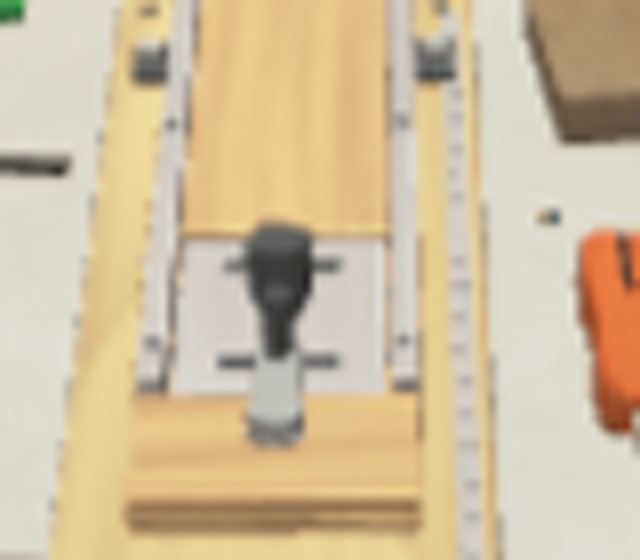

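The keeper now points straight back over the plate (pivot (273,430), pin (278,310)). The plate is flush and the arm is clear, so I hand in.

```bash
python3 -c "
from workcell import bot
print(bot.job_done())"
```

```text
the job is handed in; nothing more can be done
None
```

The job is handed in at about 18 s: the plate is pressed home and flush in the recess, the keeper is swung over it to its stop, and the arm is clear; no verdict came back, and I did not re-measure the bystanders.

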